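# Park the green roller on its ramp rest and bolt it in

## Robot

A 6-joint arm with a two-finger parallel gripper is mounted at the origin on the work surface; the furniture and walls round the work are solid. World frame = base frame: x ahead of the robot, y to its left, z up, the work surface at z = 0. Lengths are in m, angles in rad, forces in N, time in s.
With the tool pointing down it reaches from about 0.3 to 0.85 m from the base axis. Payload 5.4 kg.
Tool frame: the origin (TCP) lies between the finger pads; the fingertips stand 8 mm ahead of it and the grasp point (between the pads) lies 11 mm behind it; x points along the fingers, y is the direction in which the jaws open and shut, and the axes are right-handed (so a half turn about x gives the same grasp; the last joint's range is limited). The gripper opens to 85 mm and grips with 20 to 120 N. Pads are 22 mm wide; open, the fingers measure 114 mm over their backs; the gripper's body (76 mm by 85 mm) begins 54 mm behind the grasp point. The pads swing forward as they close: fully open they stand 13 mm farther back than shut.
Start: joints at [0.95, 0.158, 1.597, -0, 1.386, -0.21], TCP at [0.23, 0.527, 0.239] pointing down, gripper open.
Joint ranges: [-2.91, 2.91], [-0.94, 2.29], [0.18, 2.7], [-1.29, 4.43], [0.17, 2.64], [-3, 3]. Speed limits (rad/s): [2.57, 2.57, 3.14, 3.14, 3.14, 3.14].

## Interface

Orientations are given as [roll, pitch, yaw] about the fixed x, y, z axes, in that order (R = Rz(yaw) Ry(pitch) Rx(roll)).
In Python, from plant import monitor, grab_frame, job, models gives the robot as it stands.
- The arm moves only by the tool arm_command, never from a script. Its arguments are lists of equal length, an entry for each row: "travel": the shift along the tool's x, y, z in mm, a list of three; "twist": the turn, a rotation vector about the tool's x, y, z in rad, a list of three. In form: {"travel": [[dx, dy, dz], ...], "twist": [[ax, ay, az], ...]}. A call has 1 to 5 rows; each row is the pose to reach, as a shift and turn from the pose commanded when the call began, along the tool's axes at that moment; what a row does not reach only later rows make up. A row lasts 1/12 s, in which the tool goes at most 41.7 mm and 7.16 degrees, less where a joint would pass 70% of its speed; a pose out of reach is approached as far as the arm can. A call with a gripper value outside its range is refused whole. "hand" is the opening, from 0 (shut) to 1 (fully open), set as the call begins (left out, the last holds). The fingers move at their own pace and stop on an object; "force" is the grip in N (left out, the last holds). Time passes only in rows, so rows that repeat a pose let the fingers close. It gives the time, the measured TCP pose, the force and the opening at its end, in the units of the state.
- monitor.observe(): the state, without advancing time (a new reading comes with each control period).
- grab_frame(name): name is "scene" or "side" or "wrist"; returns a dict with "img" (420x560x3 uint8, red, green, blue), "range_z" (420x560 float32, m along the optical axis (not along the pixel's ray), 0 where there is no reading), "mtx" (3x3 intrinsics, pixels), "D" ([k1, k2, p1, p2, k3] as OpenCV has them; the pictures are not rectified), "cam_to_world" (4x4, takes a point from camera to world coordinates); the wrist camera has in their place "hand_eye" (4x4, takes a point from camera to tool coordinates, whose origin is the TCP and whose axes are the tool frame's). Camera axes: x right, y up, looking along -z (the intrinsics and any distortion apply to the point x, -y, -z); pixel columns grow to the right and rows downward; lengths in m; the calibration is good to about 2 mm. A picture is of the moment at which its call begins: read the wrist's pose just before it.
- job.sign_off(): hands the job in, once; it reports no verdict.
Trained networks look in the newest picture that a camera, given by its name, has taken for a name from the list of things; names that differ only in an ending like _2 or _b are one class to them, and where a whole thing is asked for, a point or a joint stands for the part that bears it (a point fixed in the world has none). Each returns a list of dicts, best first, with "p" (0 to 1); they miss things now and then, are a little off and sometimes report something else, mostly with a low value. They report only what shows in the picture. A call takes as long as a camera call.
- models.masks_of(camera, query): "region" (420x560 bool, what is visible of it) and "xy" ([column, row] in pixels, amid what is visible of it).
The state is a dict: "t": time; "joints": joint angles; "joint_vel": joint speeds; "joint_torque": joint torques, N m; "eef_pos": TCP position; "tool_rot": TCP orientation; "contact_force": force on the tool from outside, world axes, zero at the start; "wrist_torque": the same for the moment, N m; "gripper_width": finger opening in m.
Only numpy, scipy, OpenCV 4.12 (cv2) and the standard library are available. Lean on these libraries where they do the work, as an engineer would, in place of code of your own. Each camera call takes 0.05 s, during which the arm holds its last target.

## Task

Using only the fingertips, push the green roller slowly up the ramp of its wooden rest, over the crest and into the pocket against the metal end stop, without letting it run back down on the way. Then push the red knob to slide the keeper bolt fully across the ramp below the roller, and leave everything alone. Do not lift or carry the roller, and do not disturb the other things on the bench.

Things in the scene. Friction and masses are not known exactly. Their poses are not given: they have to be found in the camera images.
- rest: Wooden roller rest fixed to the bench, 238 x 150 mm. Origin at bench height; x runs up the ramp, away from the robot, y left. In its frame (mm): low lip x -130 to -124, top z 28; level landing x -124 to -70, z 20; 10 degree ramp from x -70, z 20 to the crest at x 60, z 43; pocket x 60 to 97.5, z 38. Side rails 126 apart inside, 8 above the deck. Keeper guide on the left, out to y 147.
- deck: Small dark marker strip at the foot of the ramp. Origin at the foot of the ramp on its centre line (rest x -70, y 0, z 20 mm); x points up along the slope, y left, z square to the ramp's surface.
- roller: Smooth green roller, 44 mm in diameter, 100 mm long, plus brass core ends (18 mm in diameter) 10 mm long at each side; 0.2 to 0.42 kg. Origin at its centre; its y axis is the roller's axis, across the ramp; x and z turn as it rolls. It starts on the level landing, centre 22 mm above it, rolls or slides under a light push, and runs back down the ramp unless held from behind.
- seat (a point): Centre of the roller when it sits in the pocket against the end stop (rest x 75.5, y 0, z 60 mm). The pocket floor is 5 mm below the crest, which keeps the roller in. The upright aluminium end stop has its near face at rest x 97.5 and its top at z 74 mm.
- keeper_knob (a point): Top centre of the upright red knob (16 mm in diameter, 26 mm tall, so from z 69 to 95 mm, on a thin neck) on the steel keeper bolt, left of the ramp. With the bolt fully open it is at rest x 40, y 132, z 95 mm; it moves with the bolt. The guide's walls beside the bolt rise to z 62 mm.
- keeper (a joint): Travel of the keeper bolt in m: 0 fully open (clear of the ramp), 0.055 fully closed at its end stop; it slides right (the rest's -y), stays where it is left and takes 2 to 3 N. The bolt is 12 mm wide and 11 mm high, centre at rest x 40, z 55 mm; its end is at rest y 74 mm when open, 19 mm when closed.
- jar_pigment: Glass jar with grey lid, 56 mm across, 54 mm tall, loose bystander. Origin at the centre of its underside.
- jar_paste: Glass jar with white lid, 62 mm across, 62 mm tall, loose bystander. Origin at the centre of its underside.
- spool0: Upright wooden spool of cream thread, 33 mm across, 40 mm tall, loose bystander. Origin at the centre of its underside.
- spool1: Upright wooden spool of brown thread, 33 mm across, 40 mm tall, loose bystander. Origin at the centre of its underside.
- pumice_block: Grey pumice block, 31 x 68 x 24 mm, loose bystander. Origin at the centre of its underside.

How it is judged:
On the way, in this order (a step that is already met when the one before it is completed fails the run):
1. the roller is on the ramp, half way up, with the keeper still open (x of roller in the frame of rest above -0.01 m and value of joint keeper below 0.012 m).
2. the roller sits in the pocket against the stop, the keeper still open (distance between roller and seat below 0.006 m and value of joint keeper below 0.012 m), for 0.2 s.
At the end, for the whole second after the job is handed in: The roller lies at rest in the pocket (centre within 6 mm of the seat point, axis within 0.06 rad of square to the ramp) and the keeper bolt is closed to at least 48 of its 55 mm (distance between roller and seat below 0.006 m and angle between the y axis of roller and the y axis of rest, either way round below 0.06 rad and linear speed of roller below 0.02 m/s and value of joint keeper above 0.048 m); the robot touches nothing.
It fails at once if the roller runs back or is rushed: faster than 0.25 m/s before the crest (linear speed of roller above 0.25 m/s and x of roller in the frame of rest below 0.055 m).
It fails at once if the roller is lifted: more than 8 mm off the ramp or, on the landing, off the landing ((z of roller in the frame of deck above 0.03 m and x of roller in the frame of rest above -0.07 m) or (z of roller in the frame of rest above 0.05 m and x of roller in the frame of rest below -0.07 m)).
It fails at once if the roller leaves the rest (z of roller in the frame of rest below 0.034 m or x of roller in the frame of rest below -0.118 m).
It fails at once if a bystander is moved by more than 20 mm (distance of any of jar_pigment, jar_paste, spool0, spool1, pumice_block from where it was at the start of the episode above 0.02 m).
It also fails if it takes over 54 s, if anything falls off the work surface, if the arm or the gripper's body presses on something with over 40 N, if the wrist force passes 120 N, or if a joint passes its speed limit or range.

## Working session

There is one attempt and no reset: what is moved stays moved. The work goes in short steps, Python scripts to look and compute and a tool call to move; the robot and the scene stay as the last step left them, time stands still between calls to the robot, and variables do not carry over. Pictures are saved under pics/ and viewed, and the job is handed in when it is done.

Besides the shell and the picture viewer there is one more tool, called after ">>>" as name(argument=value, ...), one argument or row to a line, values as JSON. arm_command: Moves the arm, as the interface text tells. Its arguments: {"type":"object","properties":{"travel":{"type":"array","items":{"type":"array","items":{"type":"number"}}},"twist":{"type":"array","items":{"type":"array","items":{"type":"number"}}},"hand":{"type":"number"},"force":{"type":"number"}},"required":["travel","twist"]}

```bash
ls; mkdir -p pics; python3 - <<'E'
from plant import monitor, grab_frame, job, models
import cv2
s=monitor.observe(); print(s)
for n in ["scene","side","wrist"]:
    f=grab_frame(n); cv2.imwrite(f"pics/{n}0.png",cv2.cvtColor(f["img"],cv2.COLOR_RGB2BGR))
    print(n,f["mtx"],f["D"],f.get("cam_to_world",f.get("hand_eye")))
E
```

```text
pics
{'t': 0.0, 'joints': array([ 9.49932385e-01,  1.59031332e-01,  1.59825912e+00, -4.81673299e-05,
        1.38618729e+00, -2.10092024e-01]), 'joint_vel': array([-7.31076192e-04, -1.07122045e-03, -6.21996574e-04,  9.47532984e-04,
       -2.29134944e-04,  1.03590874e-05]), 'joint_torque': array([-3.13186811e-04, -3.96012890e+01, -3.31425655e+01, -1.73974313e-04,
        8.53445032e-03, -1.56790804e-05]), 'eef_pos': array([0.22928232, 0.52666088, 0.23831337]), 'tool_rot': array([-1.75578484,  1.56891065, -2.16654787]), 'contact_force': array([-0.20018515,  0.13239661,  0.48341172]), 'wrist_torque': array([ 0.02705783,  0.02367821, -0.04902734]), 'gripper_width': 0.08543695626583821}
scene [[379.02864792   0.         280.11197235]
 [  0.         379.02864792 215.09612328]
 [  0.           0.           1.        ]] [-0.02914536  0.          0.          0.          0.        ] [[ 0.97615486 -0.1879383   0.10863191  0.59789183]
 [ 0.21695935  0.82832239 -0.51653717 -0.40730101]
 [ 0.00709487  0.52778898  0.8493459   0.81604755]
 [ 0.          0.          0.          1.        ]]
side [[4
[... 213 characters left out ...]
1 -2.23910065e-01  3.41324026e-01]
 [-3.87630219e-01 -7.52391197e-01  5.32588303e-01  4.89888097e-01]
 [ 5.35075418e-05  5.77742170e-01  8.16219322e-01  7.65946881e-01]
 [ 0.00000000e+00  0.00000000e+00  0.00000000e+00  1.00000000e+00]]
wrist [[320.5622099    0.         278.7570858 ]
 [  0.         320.5622099  206.36876165]
 [  0.           0.           1.        ]] [-0.07608066  0.          0.          0.          0.        ] [[ 5.72336372e-04  3.16204292e-01 -9.48690950e-01 -1.33412047e-01]
 [ 9.99999805e-01 -4.16625779e-04  4.64426694e-04  4.67792838e-04]
 [-2.48395393e-04 -9.48691031e-01 -3.16204468e-01 -8.04154143e-02]
 [ 0.00000000e+00  0.00000000e+00  0.00000000e+00  1.00000000e+00]]
```

View pics/scene0.png

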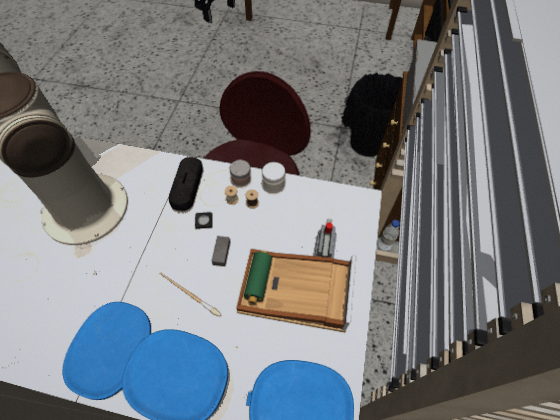

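View pics/side0.png

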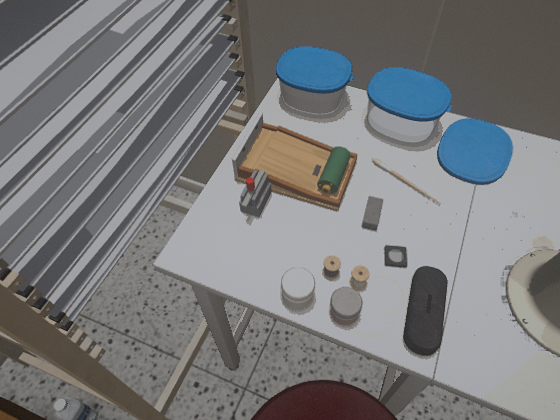

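View pics/wrist0.png

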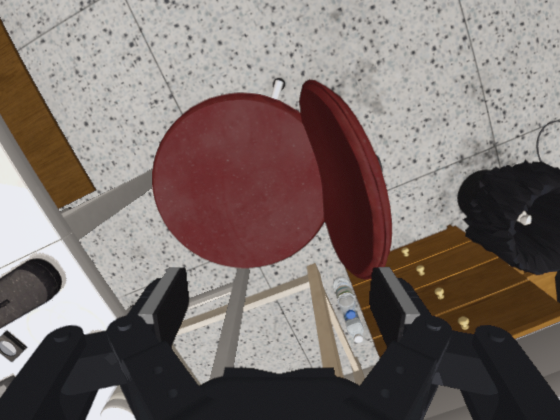

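```bash
cat > h.py <<'E'
from plant import monitor, grab_frame, job, models
import cv2, numpy as np
from scipy.spatial.transform import Rotation as R
def tcp(s):
    T=np.eye(4); T[:3,:3]=R.from_euler('xyz',s['tool_rot']).as_matrix(); T[:3,3]=s['eef_pos']; return T
def grab(n):
    s=monitor.observe(); f=grab_frame(n)
    f['T']=f['cam_to_world'] if 'cam_to_world' in f else tcp(s)@f['hand_eye']
    h,w=f['range_z'].shape
    u,v=np.meshgrid(np.arange(w),np.arange(h))
    p=cv2.undistortPoints(np.stack([u,v],-1).reshape(-1,1,2).astype(np.float64),f['mtx'],f['D']).reshape(h,w,2)
    z=f['range_z'].astype(float)
    c=np.stack([p[...,0]*z,-p[...,1]*z,-z],-1)
    f['P']=c@f['T'][:3,:3].T+f['T'][:3,3]; f['P'][z<=0]=np.nan
    return f
def proj(f,X):
    X=np.atleast_2d(X); Ti=np.linalg.inv(f['T']); c=X@Ti[:3,:3].T+Ti[:3,3]
    c=c*[1,-1,-1]
    return cv2.projectPoints(c,np.zeros(3),np.zeros(3),f['mtx'],f['D'])[0].reshape(-1,2)
def save(n,im): cv2.imwrite(f'pics/{n}.png',cv2.cvtColor(im,cv2.COLOR_RGB2BGR))
E
python3 - <<'E'
from h import *
for n in ["scene","side"]:
    f=grab(n); np.savez(f'/tmp/{n}.npz',**{k:f[k] for k in ['img','P','T','mtx','D']})
    for q in ["rest","deck","roller","keeper_knob","keeper","jar_pigment","jar_paste","spool0","spool1","pumice_block"]:
        for r in models.masks_of(n,q)[:2]:
            P=f['P'][r['region']]; P=P[~np.isnan(P[:,0])]
            print(n,q,round(r['p'],2),np.round(r['xy']),r['region'].sum(),np.round(np.median(P,0),4),np.round(np.percentile(P,2,axis=0),3),np.round(np.percentile(P,98,axis=0),3))
            if q in("rest","roller") : np.save(f'/tmp/{n}_{q}.npy',r['region']) if r['p']>.5 else 0
E
```

```text
scene rest 0.69 [310. 287.] 6993 [ 0.6017 -0.1026  0.0348] [ 0.459 -0.173  0.011] [0.683 0.027 0.074]
scene deck 0.42 [273. 280.] 68 [ 0.5243 -0.1005  0.0219] [ 0.519 -0.114  0.019] [ 0.53  -0.087  0.024]
scene roller 0.83 [260. 276.] 936 [ 0.4894 -0.1077  0.0592] [ 0.468 -0.157  0.04 ] [ 0.507 -0.052  0.065]
scene keeper_knob 0.8 [326. 238.] 202 [0.6181 0.0198 0.0602] [ 0.611 -0.027  0.056] [0.624 0.063 0.095]
scene keeper 0.48 [323. 236.] 196 [0.6181 0.0188 0.0602] [ 0.611 -0.027  0.056] [0.624 0.06  0.095]
scene jar_pigment 0.96 [242. 170.] 513 [0.3717 0.1617 0.0507] [0.345 0.147 0.005] [0.395 0.197 0.055]
scene jar_paste 0.78 [276. 174.] 664 [0.4591 0.1626 0.0576] [0.428 0.148 0.   ] [0.486 0.206 0.063]
scene spool0 0.75 [254. 200.] 180 [0.4162 0.1023 0.0364] [ 0.393  0.094 -0.002] [0.429 0.125 0.041]
scene spool0 0.5 [233. 192.] 216 [0.3638 0.1027 0.0349] [ 0.344  0.093 -0.001] [0.377 0.123 0.041]
scene spool1 0.75 [254. 200.] 180 [0.4162 0.1023 0.0364] [ 0.393  0.094 -0.002] [0.429 0.125 0.041]
scene spool1 0.5 [233. 192.] 216 [0.3638 0.1027 0.0349] [ 0.344  0.093 -0.001] [0.37
[... 948 characters left out ...]
jar_paste 0.63 [296. 289.] 1245 [0.4513 0.1917 0.0618] [0.425 0.156 0.012] [0.479 0.211 0.065]
side spool0 0.78 [332. 269.] 401 [0.4136 0.1161 0.0396] [0.4   0.083 0.001] [0.43  0.126 0.044]
side spool0 0.62 [360. 280.] 388 [0.3607 0.1171 0.0392] [0.346 0.097 0.002] [0.376 0.126 0.043]
side spool1 0.78 [332. 269.] 401 [0.4136 0.1161 0.0396] [0.4   0.083 0.001] [0.43  0.126 0.044]
side spool1 0.62 [360. 280.] 388 [0.3607 0.1171 0.0392] [0.346 0.097 0.002] [0.376 0.126 0.043]
side pumice_block 0.83 [370. 213.] 526 [ 0.3801 -0.0367  0.0255] [ 0.364 -0.076  0.002] [ 0.397 -0.01   0.029]
side pumice_block 0.36 [334. 168.] 973 [ 0.4818 -0.085   0.0609] [ 0.464 -0.147  0.023] [ 0.505 -0.04   0.067]
```

```bash
cat > fit.py <<'E'
import numpy as np, sys
from scipy.optimize import least_squares
def model(x,y,):
    z=np.full(x.shape,np.nan)
    ya=np.abs(y)
    ins=ya<62
    z[ins&(x>-130)&(x<-124)]=28
    m=ins&(x>=-124)&(x<-70); z[m]=20
    m=ins&(x>=-70)&(x<60); z[m]=20+(x[m]+70)*23/130
    m=ins&(x>=60)&(x<97.5); z[m]=38
    return z
E
python3 - <<'E'
from h import *
for n in ["scene","side"]:
    d=np.load(f'/tmp/{n}.npz'); P=d['P']*1000; img=d['img'].astype(int)
    fin=~np.isnan(P[...,0])
    # knob
    red=(img[...,0]>150)&(img[...,1]<60)&(img[...,2]<60)&fin&(P[...,0]>550)&(P[...,0]<680)&(P[...,2]>70)&(P[...,2]<110)
    K=P[red]; print(n,'knob',len(K),K.min(0).round(1),K.max(0).round(1),K.mean(0).round(1))
    t=K[K[:,2]>np.percentile(K[:,2],90)-3]; print(' top',len(t),t.mean(0).round(1))
    bench=P[fin&(P[...,0]>430)&(P[...,0]<460)&(np.abs(P[...,1])<200)]; print(' bench z',np.median(bench[:,2]).round(2))
    # raster top map
    box=fin&(P[...,0]>420)&(P[...,0]<720)&(P[...,1]>-220)&(P[...,1]<80)
    Q=P[box]; C=img[box]
    im=np.zeros((600,600,3),np.uint8)
    r=((80-Q[:,1])*2).astype(int).clip(0,599); c=((Q[:,0]-420)*2).astype(int).clip(0,599)
    for dr in(-1,0,1):
        for dc in (-1,0,1): im[(r+dr).clip(0,599),(c+dc).clip(0,599)]=C
    save(f'top_{n}',im)
E
```

```text
scene knob 23 [610.1  25.4  90.8] [621.6  37.6  96.5] [616.5  30.5  93.8]
 top 20 [616.4  30.1  94.1]
 bench z -0.05
side knob 12 [610.9  27.   94.8] [619.8  36.9  99.6] [615.3  31.4  97.2]
 top 11 [614.9  31.8  97.4]
 bench z 2.3
```

```bash
python3 -c "
import cv2,numpy as np
a=[cv2.resize(cv2.imread(f'pics/top_{n}.png'),(400,400)) for n in ['scene','side']]
cv2.imwrite('pics/tops.png',np.hstack(a))"
```

```text
(no output)
```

View pics/tops.png

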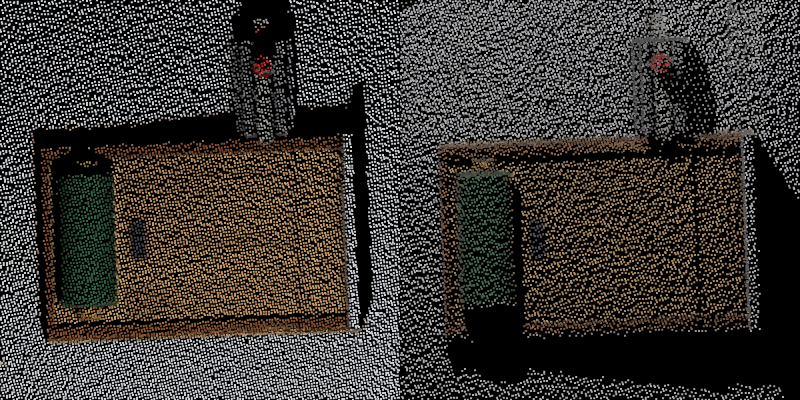

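```bash
python3 - <<'E'
from h import *
for n in ["scene","side"]:
    d=np.load(f'/tmp/{n}.npz'); P=d['P']*1000; img=d['img'].astype(int)
    fin=~np.isnan(P[...,0])
    th=0.045; c,s=np.cos(th),np.sin(th)
    x0,y0=582.5,-95
    X=(P[...,0]-x0)*c+(P[...,1]-y0)*s; Y=-(P[...,0]-x0)*s+(P[...,1]-y0)*c; Z=P[...,2]
    print(n)
    m=fin&(np.abs(X-20)<30)
    print(' y profile x in -10..50', [(y,*np.round(np.percentile(Z[m&(abs(Y-y)<1.5)],[10,50,90]),1)) for y in list(range(-84,-54,3))+list(range(54,87,3)) if (m&(abs(Y-y)<1.5)).sum()>3])
    m=fin&(np.abs(Y)<45)
    print(' x profile', [(x,*np.round(np.percentile(Z[m&(abs(X-x)<1.5)],[10,50,90]),1)) for x in list(range(-142,-110,3))+list(range(-70,50,20))+list(range(50,112,3)) if (m&(abs(X-x)<1.5)).sum()>3])
    # marker
    dark=fin&(img.sum(-1)<170)&(abs(X+60)<25)&(abs(Y)<30)
    print(' marker',X[dark].min(),X[dark].max(),Y[dark].min(),Y[dark].max(), np.median(Z[dark]))
    k=fin&(Z>66)&(abs(X-40)<30)&(Y>90)&(Y<170)
    print(' knob',len(X[k]),np.percentile(X[k],[1,50,99]),np.percentile(Y[k],[1,50,99]))
    # guide extents
    g=fin&(Z>50)&(Z<66)&(Y>70)&(Y<170)&(abs(X-40)<40)
    print(' guide',np.percentile(X[g],[1,99]),np.percentile(Y[g],[1,99]))
    for th2 in (0,): pass
E
```

```text
scene
 y profile x in -10..50 [(-84, np.float64(-1.4), np.float64(-0.1), np.float64(1.8)), (-81, np.float64(-2.1), np.float64(-0.3), np.float64(1.1)), (-78, np.float64(-1.5), np.float64(1.7), np.float64(9.7)), (-75, np.float64(10.6), np.float64(31.2), np.float64(43.8)), (-72, np.float64(11.2), np.float64(39.4), np.float64(48.3)), (-69, np.float64(11.8), np.float64(43.2), np.float64(48.9)), (-66, np.float64(37.7), np.float64(42.9), np.float64(46.8)), (-63, np.float64(33.5), np.float64(36.5), np.float64(39.5)), (-60, np.float64(30.4), np.float64(35.3), np.float64(40.6)), (-57, np.float64(31.7), np.float64(35.4), np.float64(39.8)), (54, np.float64(30.2), np.float64(35.1), np.float64(39.2)), (57, np.float64(30.1), np.float64(35.2), np.float64(39.2)), (60, np.float64(33.0), np.float64(39.5), np.float64(45.6)), (63, np.float64(38.3), np.float64(42.9), np.float64(46.9)), (66, np.float64(39.5), np.float64(44.5), np.float64(58.1)), (69, np.float64(38.6), np.float64(46.1), np.float64(60.2)), (72, np.float64(40.1), np.float64(54.1), np.float64(60.5)), (75, np.float64(33.3), np.float64(59.1), np
[... 5358 characters left out ...]
 np.float64(37.9), np.float64(40.1), np.float64(42.0)), (86, np.float64(37.9), np.float64(39.6), np.float64(41.2)), (89, np.float64(38.0), np.float64(40.0), np.float64(41.7)), (92, np.float64(38.1), np.float64(40.1), np.float64(41.4)), (95, np.float64(38.9), np.float64(53.0), np.float64(72.6)), (98, np.float64(42.3), np.float64(61.8), np.float64(76.0)), (101, np.float64(74.7), np.float64(75.7), np.float64(77.2)), (104, np.float64(74.4), np.float64(76.0), np.float64(77.4))]Traceback (most recent call last):
  File "<stdin>", line 15, in <module>
    return umr_minimum(a, axis, None, out, keepdims, initial, where)
ValueError: zero-size array to reduction operation minimum which has no identity
```

```bash
cat >> h.py <<'E'
TH=0.045; O=np.array([582.5,-97.0,0.0])
def restT(th=TH,o=O):
    T=np.eye(4); T[:3,:3]=R.from_euler('z',th).as_matrix(); T[:3,3]=np.array(o)/1000; return T
def goal(p_mm,tilt=0.0):
    # tool down, y=rest y, z=rest x ; p in rest mm for TCP
    T=restT(); G=np.eye(4)
    r=np.array([[0,0,1],[0,1,0],[-1,0,0.]])
    G[:3,:3]=T[:3,:3]@r; G[:3,3]=(T@np.append(np.array(p_mm)/1000,1))[:3]; return G
def delta(G,C=None):
    if C is None: C=tcp(monitor.observe())
    D=np.linalg.inv(C)@G
    return (D[:3,3]*1000).round(1), R.from_matrix(D[:3,:3]).as_rotvec().round(4)
def inrest(s=None):
    s=s or monitor.observe(); C=tcp(s); A=np.linalg.inv(restT())@C
    return (A[:3,3]*1000).round(1), delta(goal([0,0,0]),C)[1]
E
python3 - <<'E'
from h import *
s=monitor.observe(); C=tcp(s); print(C.round(3)); print(inrest(s)); print(delta(goal([-155,0,150])))
# roller in rest frame
for n in ["scene","side"]:
    d=np.load(f'/tmp/{n}.npz'); P=d['P']; m=np.load(f'/tmp/{n}_roller.npy'); Q=P[m]; Q=Q[~np.isnan(Q[:,0])]
    A=np.linalg.inv(restT()); q=(Q@A[:3,:3].T+A[:3,3])*1000
    print(n,np.percentile(q,[1,5,50,95,99],axis=0).round(1))
    g=q[(q[:,2]>(55 if n=='scene' else 57))]; 
    print(np.polyfit(g[:,1],g[:,0],1), g[g[:,2]>np.percentile(g[:,2],70)].mean(0))
E
```

```text
[[-0.     0.399  0.917  0.23 ]
 [-0.     0.917 -0.399  0.527]
 [-1.    -0.    -0.     0.239]
 [ 0.     0.     0.     1.   ]]
(array([-324.4,  639.4,  239.3]), array([-0.4558, -0.    ,  0.    ]))
(array([  89.3, -499.5,  433.6]), array([-0.4558, -0.    ,  0.    ]))
scene [[-115.6  -57.8   35. ]
 [-113.   -49.    44.6]
 [ -93.6   -6.3   59.2]
 [ -76.4   44.9   63.9]
 [ -75.1   56.1   65. ]]
[ 1.17323066e-02 -9.56429732e+01] [-96.28739184  -3.53396699  63.27936533]
side [[-118.7  -47.1   20.4]
 [-117.5  -40.9   23.7]
 [-100.    19.    60.7]
 [ -78.8   56.9   66.4]
 [ -70.1   61.7   67.8]]
[ 1.26662687e-02 -9.85060772e+01] [-97.33909612   6.33573081  66.03614736]
```

>>> arm_command(
  travel=[
    [30,-160,140],
    [30,-160,140],
    [30,-160,140],
    [30,-160,140],
    [30,-160,140],
  ],
  twist=[
    [-0.456,0,0],
    [-0.456,0,0],
    [-0.456,0,0],
    [-0.456,0,0],
    [-0.456,0,0],
  ],
  hand=0.65,
)

```text
t: 1.67
eef_pos: [0.2904, 0.335, 0.2109]
tool_rot: [0.315, 1.57, 0.365]
contact_force: [0.6, -0.7, 0.4]
gripper_width: 0.0555
```

```bash
python3 - <<'E'
from h import *
print(monitor.observe()['t'],inrest(),delta(goal([-155,0,150])))
E
```

```text
1.6667 (array([-272.4,  444.7,  210.9]), array([ 0.0056,  0.0006, -0.0002])) (array([  60.9, -445.4,  114.8]), array([ 0.0056,  0.0006, -0.0002]))
```

>>> arm_command(
  travel=[
    [20,-200,50],
    [20,-200,50],
    [20,-200,50],
    [20,-200,50],
    [20,-200,50],
  ],
  twist=[
    [0,0,0],
    [0,0,0],
    [0,0,0],
    [0,0,0],
    [0,0,0],
  ],
)

```text
t: 2.08
eef_pos: [0.3495, 0.1371, 0.1912]
tool_rot: [-0.039, 1.569, 0.006]
contact_force: [0.5, -0.6, 0.3]
gripper_width: 0.0552
```

>>> arm_command(
  travel=[
    [20,-200,50],
    [20,-200,50],
    [20,-200,50],
    [20,-200,50],
    [20,-200,50],
  ],
  twist=[
    [0,0,0],
    [0,0,0],
    [0,0,0],
    [0,0,0],
    [0,0,0],
  ],
)

```text
t: 2.5
eef_pos: [0.4086, -0.061, 0.1713]
tool_rot: [-0.399, 1.569, -0.354]
contact_force: [1.0, 0.5, 1.0]
gripper_width: 0.0555
```

```bash
python3 - <<'E'
from h import *
print(monitor.observe()['t'],inrest(),delta(goal([-155,0,150])))
E
```

```text
2.5 (array([-172.1,   43.8,  171.3]), array([-0.0007,  0.0013,  0.0005])) (array([ 21.3, -43.8,  17.1]), array([-0.0007,  0.0013,  0.0005]))
```

>>> arm_command(
  travel=[
    [20,-44,15],
    [20,-44,15],
    [20,-44,15],
  ],
  twist=[
    [0,0,0],
    [0,0,0],
    [0,0,0],
  ],
)

```text
t: 2.75
eef_pos: [0.425, -0.1037, 0.15]
tool_rot: [2.666, 1.568, 2.707]
contact_force: [-0.2, 0.8, -0.1]
gripper_width: 0.0557
```

```bash
python3 - <<'E'
from h import *
print(monitor.observe()['t'],inrest())
f=grab("wrist"); save('w1',f['img']); np.savez('/tmp/w1.npz',**{k:f[k] for k in ['img','P','T','mtx','D']})
E
```

```text
2.75 (array([-157.6,    0.4,  150. ]), array([-0.0036, -0.002 , -0.0011]))
```

View pics/w1.png

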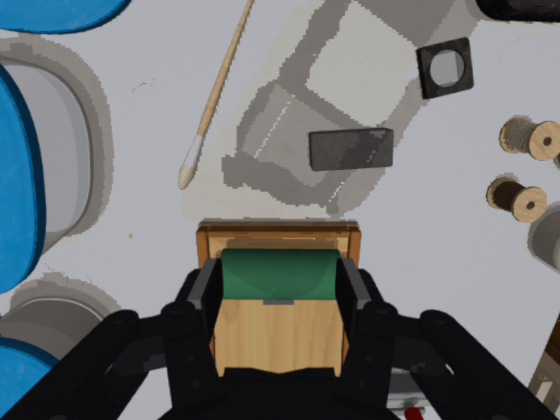

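```bash
python3 - <<'E'
from h import *
A=np.linalg.inv(restT())
for n in ["scene","side","w1"]:
    d=np.load(f'/tmp/{n}.npz'); P=d['P']; img=d['img'].astype(int)
    q=(P@A[:3,:3].T+A[:3,3])*1000; X,Y,Z=q[...,0],q[...,1],q[...,2]
    fin=~np.isnan(X)
    if n=='w1':
        box=fin&(abs(X+100)<50)&(abs(Y)<90)&(Z<80)
    else: box=fin&(abs(X)<130)&(abs(Y)<90)&(Z<80)
    off=2.3 if n=='side' else 0
    # green roller axis fit: circle-free: fit line to top points
    g=box&(img[...,1]>img[...,0]*1.3)&(Z>45)&(X<-60)
    G=q[g]; 
    from scipy.optimize import least_squares
    fun=lambda p:(np.hypot(G[:,0]-p[0]-p[1]*G[:,1],G[:,2]-p[2]-p[3]*G[:,1])-22)
    r=least_squares(fun,[-97,0,42,0],loss='soft_l1'); print(n,len(G),'roller x,slope,z,slope',r.x.round(4),'Y',np.percentile(G[:,1],[0.5,99.5]).round(1))
    # lip/outer rail edges: step edges using height threshold per strip
    for name,U,V,rng in (('lip',Y,X,None),):
        pts=[]
        for y in range(-60,61,10):
            m=fin&(abs(Y-y)<5)&(X>-150)&(X<-120)&(Z-off>23)&(Z-off<32)
            if m.sum()>10: pts.append((y,np.percentile(X[m],3),np.percentile(X[m],97)))
        pts=np.array(pts)
        if len(pts)>3: print(' lip',np.polyfit(pts[:,0],pts[:,1],1).round(4),np.polyfit(pts[:,0],pts[:,2],1).round(4))
    if n!='w1':
        pts=[]
        for y in range(-60,61,10):
            m=fin&(abs(Y-y)<5)&(X>80)&(X<120)&(Z-off>68)&(Z-off<80)
            if m.sum()>5: pts.append((y,np.median(X[m])))
        pts=np.array(pts); print(' stop top',np.polyfit(pts[:,0],pts[:,1],1).round(4), pts[:,1].round(1))
    for sgn in (-1,1):
        pts=[]
        for x in range(-120,90,10):
            base=20+max(0,min(x,60)+70)*23/130
            m=fin&(abs(X-x)<5)&(sgn*Y>50)&(sgn*Y<80)&(Z-off>base+4.5)&(Z-off<base+11)
            if x>10 and x<70 and sgn>0: continue
            if m.sum()>10: pts.append((x,np.percentile(Y[m],4),np.percentile(Y[m],96)))
        pts=np.array(pts)
        if len(pts)>3: print(' rail',sgn,np.polyfit(pts[:,0],pts[:,1],1).round(4),np.polyfit(pts[:,0],pts[:,2],1).round(4),len(pts))
E
```

```text
scene 819 roller x,slope,z,slope [-9.64492e+01  1.17000e-02  4.07382e+01 -3.10000e-03] Y [-48.1  49.2]
 lip [ 6.300000e-03 -1.292391e+02] [ 1.260000e-02 -1.235042e+02]
 stop top [1.38000e-02 9.97745e+01] [ 99.9  99.4  98.4  99.7  99.  100.2  99.5  98.6 100.   99.  100.6 101.8
 100.9]
 rail -1 [-5.60000e-03 -7.29198e+01] [-1.30000e-02 -6.42085e+01] 18
 rail 1 [4.32000e-02 6.24313e+01] [-1.49000e-02  6.95609e+01] 11
side 554 roller x,slope,z,slope [-9.72071e+01  9.20000e-03  4.37643e+01  5.80000e-03] Y [-44.6  50.5]
 lip [ 2.300000e-03 -1.303715e+02] [-2.800000e-03 -1.245315e+02]
 stop top [5.00000e-04 9.94607e+01] [ 99.6  99.5  98.5  99.5  99.8  99.   99.  100.6 100.7  98.7  99.4 100.1
  98.5]
 rail -1 [-8.30000e-03 -7.23287e+01] [-8.30000e-03 -6.26334e+01] 14
 rail 1 [4.34000e-02 6.45173e+01] [1.60000e-03 7.30738e+01] 14
w1 5063 roller x,slope,z,slope [-9.62240e+01  1.13000e-02  4.03811e+01 -1.10000e-03] Y [-44.8  46.4]
 lip [ 4.400000e-03 -1.298696e+02] [ 2.600000e-03 -1.236565e+02]
 rail -1 [ 6.07000e-02 -6.56834e+01] [-3.61000e-02 -6.48034e+01] 5
 rail 1 [2.1500e-02 6.2777e+01] [-6.29000e-02  6.51062e+01] 6
```

```bash
sed -i 's/^TH=0.045/TH=0.039/' h.py; python3 - <<'E'
from h import *
print(monitor.observe()['t'],inrest(),delta(goal([-157,0.5,38])))
E
```

```text
2.8 (array([-157.7,    1. ,  150.6]), array([ 0.0041, -0.0015, -0.0014])) (array([112.6,  -0.7,   0.9]), array([ 0.0041, -0.0015, -0.0014]))
```

>>> arm_command(
  travel=[
    [40,0,0],
    [80,0,0],
    [112,0,0],
    [112,0,0],
    [112,0,0],
  ],
  twist=[
    [0.004,0,0],
    [0.004,0,0],
    [0.004,0,0],
    [0.004,0,0],
    [0.004,0,0],
  ],
)

```text
t: 3.22
eef_pos: [0.4241, -0.0999, 0.0387]
tool_rot: [2.525, 1.567, 2.568]
contact_force: [0.2, 0.0, 0.5]
gripper_width: 0.0557
```

```bash
python3 - <<'E'
from h import *
print(monitor.observe()['t'],inrest())
for n in ["wrist","side"]:
    f=grab(n); save(n+'2',f['img'][100:300,180:420] if n=='side' else f['img'])
    if n=='wrist': 
        A=np.linalg.inv(restT()); q=(f['P']@A[:3,:3].T+A[:3,3])*1000
        for r in range(220,420,20): print(r,[tuple(q[r,c].round(0)) for c in (195,205,215,345,355,365)])
E
python3 -c "
import cv2;i=cv2.imread('pics/side2.png');cv2.imwrite('pics/side2b.png',cv2.resize(i,None,fx=3,fy=3))"
```

```text
3.2167 (array([-158.4,    3.2,   38.7]), array([ 0.0041, -0.003 , -0.0021]))
220 [(np.float64(-173.0), np.float64(-45.0), np.float64(1.0)), (np.float64(-172.0), np.float64(-40.0), np.float64(-2.0)), (np.float64(-173.0), np.float64(-34.0), np.float64(-0.0)), (np.float64(-173.0), np.float64(42.0), np.float64(-1.0)), (np.float64(-173.0), np.float64(48.0), np.float64(-2.0)), (np.float64(-173.0), np.float64(53.0), np.float64(0.0))]
240 [(np.float64(-160.0), np.float64(-47.0), np.float64(-1.0)), (np.float64(-160.0), np.float64(-40.0), np.float64(0.0)), (np.float64(-160.0), np.float64(-34.0), np.float64(-1.0)), (np.float64(-160.0), np.float64(43.0), np.float64(-2.0)), (np.float64(-160.0), np.float64(49.0), np.float64(-2.0)), (np.float64(-161.0), np.float64(54.0), np.float64(-0.0))]
260 [(np.float64(-147.0), np.float64(-48.0), np.float64(-1.0)), (np.float64(-147.0), np.float64(-41.0), np.float64(-0.0)), (np.float64(-168.0), np.float64(-27.0), np.float64(39.0)), (np.float64(-169.0), np.float64(34.0), np.float64(40.0)), (np.float64(-147.0), np.float64(49.0), np.float64(-0.0)), (np.float64(-147
[... 1853 characters left out ...]
), np.float64(-17.0), np.float64(114.0)), (np.float64(-174.0), np.float64(-15.0), np.float64(113.0)), (np.float64(-174.0), np.float64(-12.0), np.float64(114.0)), (np.float64(-173.0), np.float64(19.0), np.float64(113.0)), (np.float64(-174.0), np.float64(22.0), np.float64(113.0)), (np.float64(-175.0), np.float64(24.0), np.float64(115.0))]
400 [(np.float64(-174.0), np.float64(-16.0), np.float64(119.0)), (np.float64(-174.0), np.float64(-14.0), np.float64(119.0)), (np.float64(-176.0), np.float64(-11.0), np.float64(120.0)), (np.float64(-174.0), np.float64(18.0), np.float64(119.0)), (np.float64(-174.0), np.float64(20.0), np.float64(119.0)), (np.float64(-174.0), np.float64(23.0), np.float64(119.0))]
```

View pics/wrist2.png

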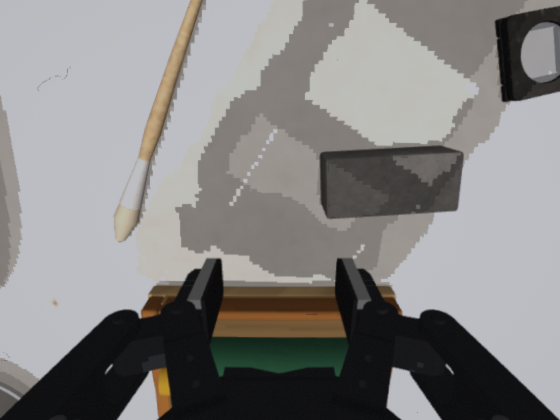

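View pics/side2b.png

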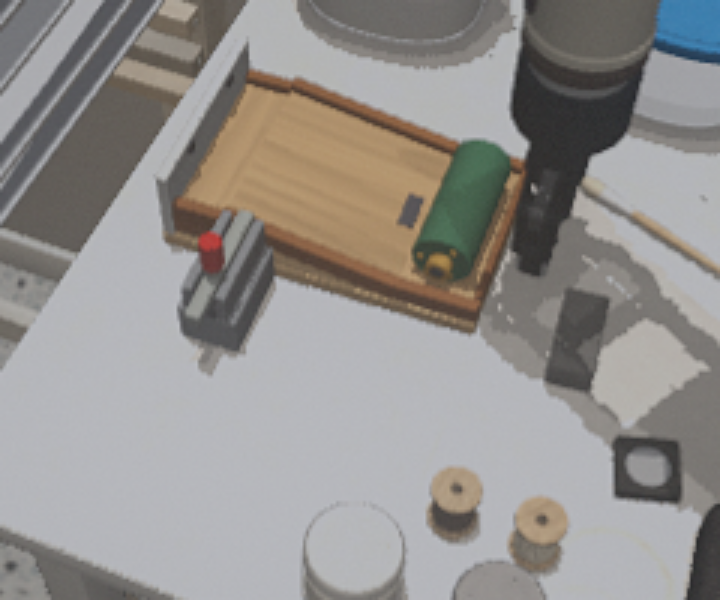

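>>> arm_command(
  travel=[
    [4,-3,8],
    [4,-3,16],
    [4,-3,24],
    [4,-3,24],
  ],
  twist=[
    [0.004,0,0],
    [0.004,0,0],
    [0.004,0,0],
    [0.004,0,0],
  ],
)

```text
t: 3.65
eef_pos: [0.4522, -0.1046, 0.0372]
tool_rot: [-0.488, 1.566, -0.45]
contact_force: [1.4, -0.1, 0.9]
gripper_width: 0.0554
```

```bash
python3 - <<'E'
from h import *
s=monitor.observe(); print(s['t'],inrest(),s['contact_force'])
f=grab("scene"); save('sc3',cv2.resize(f['img'][200:340,180:380],None,fx=4,fy=4,interpolation=cv2.INTER_CUBIC))
E
```

```text
3.65 (array([-130.5,   -2.5,   37.2]), array([-0.0011,  0.0043,  0.0023])) [ 1.43539426 -0.14732096  0.90797248]
```

View pics/sc3.png

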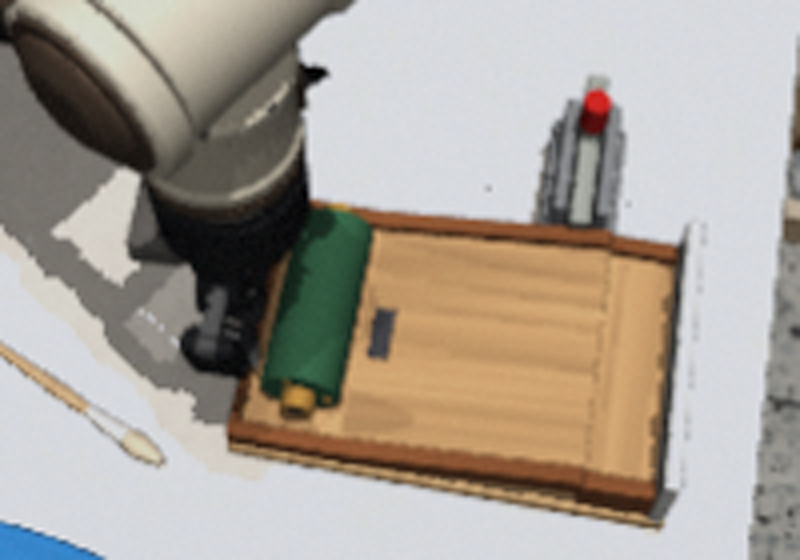

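>>> arm_command(
  travel=[
    [1,0,2],
    [2,1,4],
    [2,2,7],
    [2,2,10],
    [2,2,13],
  ],
  twist=[
    [0,0,0],
    [0,0,0],
    [0,0,0],
    [0,0,0],
    [0,0,0],
  ],
)

```text
t: 4.12
eef_pos: [0.4623, -0.1012, 0.0329]
tool_rot: [2.697, 1.57, 2.734]
contact_force: [-0.4, 0.2, -0.0]
gripper_width: 0.0552
```

```bash
cat >> h.py <<'E'
def roller(n='scene',show=None):
    f=grab(n); A=np.linalg.inv(restT()); q=(f['P']@A[:3,:3].T+A[:3,3])*1000; X,Y,Z=q[...,0],q[...,1],q[...,2]
    if n=='side': Z-=2.3
    img=f['img'].astype(int)
    g=(~np.isnan(X))&(abs(X)<130)&(abs(Y)<90)&(Z<100)&(Z>38)&(img[...,1]>img[...,0]*1.3)
    G=q[g]
    from scipy.optimize import least_squares
    x0=np.median(G[:,0])
    fun=lambda p:(np.hypot(G[:,0]-p[0]-p[1]*G[:,1],G[:,2]-p[2])-22)
    r=least_squares(fun,[x0,0,45],loss='soft_l1')
    print(n,'roller x,slope,z',r.x.round(3),'Y',np.percentile(G[:,1],[1,99]).round(1),len(G))
    if show: save(show,cv2.resize(f['img'][200:340,180:380],None,fx=4,fy=4,interpolation=cv2.INTER_CUBIC) if n=='scene' else cv2.resize(f['img'][100:230,210:400],None,fx=4,fy=4,interpolation=cv2.INTER_CUBIC))
    return f
def st():
    s=monitor.observe(); print(s['t'],inrest(s),s['contact_force'].round(1))
E
python3 - <<'E'
from h import *
st(); roller('side','sd4')
E
```

```text
4.1167 (array([-120.3,    0.5,   32.9]), array([-0.0017, -0.0005, -0.0002])) [-0.4  0.2 -0. ]
side roller x,slope,z [-8.7406e+01 -2.0000e-03  4.1480e+01] Y [-43.2  50.7] 287
```

View pics/sd4.png

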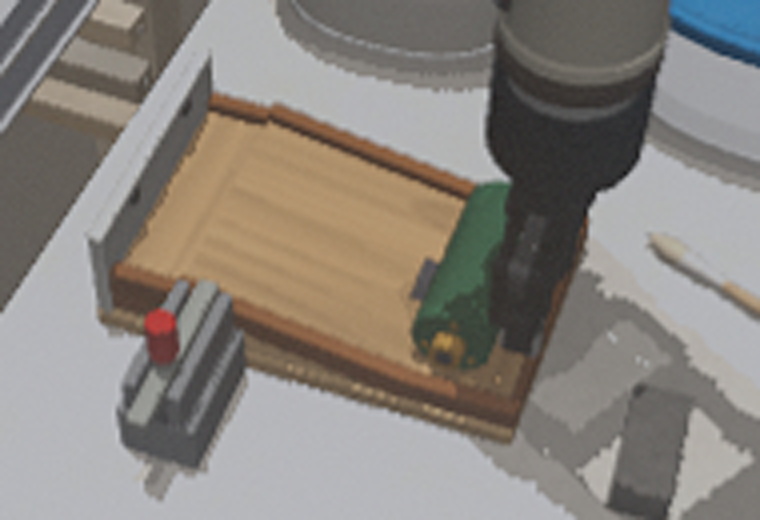

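>>> arm_command(
  travel=[
    [0,0,3],
    [0,0,6],
    [0,0,9],
    [0,0,12],
    [0,0,15],
  ],
  twist=[
    [0,0,0],
    [0,0,0],
    [0,0,0],
    [0,0,0],
    [0,0,0],
  ],
)

```text
t: 4.58
eef_pos: [0.4776, -0.1009, 0.0331]
tool_rot: [-2.39, 1.571, -2.352]
contact_force: [-2.5, -0.8, 0.9]
gripper_width: 0.0555
```

>>> arm_command(
  travel=[
    [-0.5,0,3],
    [-1,0,6],
    [-1.5,0,9],
    [-2,0,12],
    [-2.6,0,15],
  ],
  twist=[
    [0,0,0],
    [0,0,0],
    [0,0,0],
    [0,0,0],
    [0,0,0],
  ],
)

```text
t: 5.0
eef_pos: [0.4924, -0.1003, 0.0357]
tool_rot: [2.952, 1.571, 2.989]
contact_force: [-1.9, -0.4, -0.2]
gripper_width: 0.0557
```

```bash
python3 - <<'E'
from h import *
st(); roller('side','sd5')
E
```

```text
5.0 (array([-90.1,   0.3,  35.7]), array([-0.0017, -0.0003, -0.0001])) [-1.9 -0.4 -0.2]
side roller x,slope,z [-5.7752e+01  8.0000e-03  4.4336e+01] Y [-44.2  48.8] 281
```

>>> arm_command(
  travel=[
    [-0.7,0,4],
    [-1.4,0,8],
    [-2.1,0,12],
    [-2.8,0,16],
    [-3.5,0,20],
  ],
  twist=[
    [0,0,0],
    [0,0,0],
    [0,0,0],
    [0,0,0],
    [0,0,0],
  ],
)

```text
t: 5.47
eef_pos: [0.5127, -0.0996, 0.0393]
tool_rot: [-0.562, 1.571, -0.525]
contact_force: [-1.5, 0.3, 0.6]
gripper_width: 0.0556
```

>>> arm_command(
  travel=[
    [-0.7,0,4],
    [-1.4,0,8],
    [-2.1,0,12],
    [-2.8,0,16],
    [-3.5,0,20],
  ],
  twist=[
    [0,0,0],
    [0,0,0],
    [0,0,0],
    [0,0,0],
    [0,0,0],
  ],
)

```text
t: 5.88
eef_pos: [0.5327, -0.0988, 0.0428]
tool_rot: [-0.644, 1.571, -0.607]
contact_force: [-1.3, 0.9, 1.3]
gripper_width: 0.0558
```

```bash
python3 - <<'E'
from h import *
st(); roller('side','sd6')
E
```

```text
5.8833 (array([-49.9,   0.1,  42.8]), array([-0.0018,  0.    ,  0.    ])) [-1.3  0.9  1.3]
side roller x,slope,z [-1.7492e+01  3.0000e-03  5.1330e+01] Y [-40.3  50.3] 239
```

View pics/sd6.png

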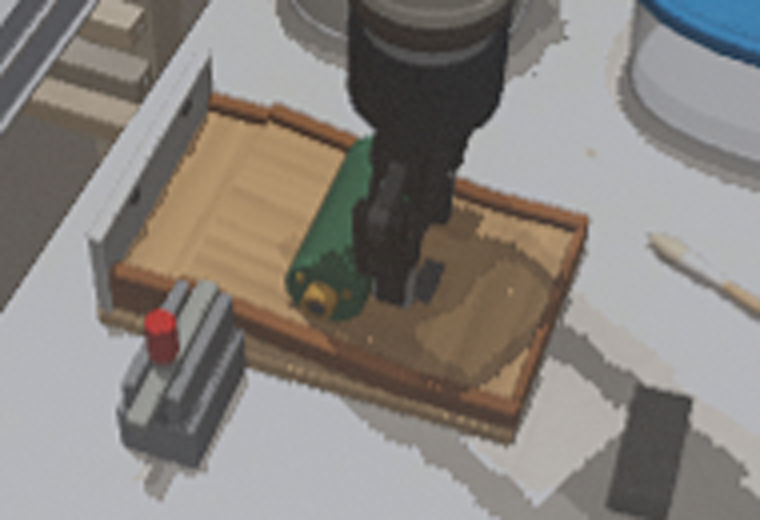

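>>> arm_command(
  travel=[
    [-0.7,0,4],
    [-1.4,0,8],
    [-2.1,0,12],
    [-2.8,0,16],
    [-3.5,0,20],
  ],
  twist=[
    [0,0,0],
    [0,0,0],
    [0,0,0],
    [0,0,0],
    [0,0,0],
  ],
)

```text
t: 6.35
eef_pos: [0.5526, -0.098, 0.0463]
tool_rot: [-1.043, 1.571, -1.006]
contact_force: [-1.6, 1.5, 0.8]
gripper_width: 0.0555
```

>>> arm_command(
  travel=[
    [-0.7,0,4],
    [-1.4,0,8],
    [-2.1,0,12],
    [-2.8,0,16],
    [-3.5,0,20],
  ],
  twist=[
    [0,0,0],
    [0,0,0],
    [0,0,0],
    [0,0,0],
    [0,0,0],
  ],
)

```text
t: 6.77
eef_pos: [0.5726, -0.0973, 0.0498]
tool_rot: [-0.261, 1.571, -0.224]
contact_force: [-1.8, -0.3, 1.2]
gripper_width: 0.0555
```

>>> arm_command(
  travel=[
    [-0.7,0,4],
    [-1.4,0,8],
    [-2.1,0,12],
    [-2.8,0,16],
    [-3.5,0,20],
  ],
  twist=[
    [0,0,0],
    [0,0,0],
    [0,0,0],
    [0,0,0],
    [0,0,0],
  ],
)

```text
t: 7.18
eef_pos: [0.5926, -0.0965, 0.0532]
tool_rot: [2.749, 1.571, 2.786]
contact_force: [-1.4, 0.3, 0.7]
gripper_width: 0.0553
```

```bash
python3 - <<'E'
from h import *
st(); roller('side'); roller('scene')
E
```

```text
7.1833 (array([10.1,  0.1, 53.2]), array([-0.0018, -0.    , -0.    ])) [-1.4  0.3  0.7]
side roller x,slope,z [ 4.2285e+01 -1.4000e-02  6.2011e+01] Y [-34.  51.] 179
scene roller x,slope,z [ 53.419   0.262 101.078] Y [-49.   43.3] 611
```

>>> arm_command(
  travel=[
    [-0.7,0,4],
    [-1.4,0,8],
    [-2.1,0,12],
    [-2.8,0,15],
    [-2.8,0,18],
  ],
  twist=[
    [0,0,0],
    [0,0,0],
    [0,0,0],
    [0,0,0],
    [0,0,0],
  ],
)

```text
t: 7.7
eef_pos: [0.6111, -0.096, 0.0563]
tool_rot: [-0.237, 1.569, -0.2]
contact_force: [0.8, 0.4, -0.2]
gripper_width: 0.0557
```

>>> arm_command(
  travel=[
    [0,0,3],
    [0,0,6],
    [0,0,9],
    [0,0,12],
    [0,0,13],
  ],
  twist=[
    [0,0,0],
    [0,0,0],
    [0,0,0],
    [0,0,0],
    [0,0,0],
  ],
)

```text
t: 8.12
eef_pos: [0.6237, -0.0954, 0.056]
tool_rot: [-0.215, 1.57, -0.178]
contact_force: [0.5, -0.5, -0.5]
gripper_width: 0.0552
```

```bash
python3 - <<'E'
from h import *
st(); roller('side','sd7'); roller('scene','sc7')
E
```

```text
8.1167 (array([41.2, -0. , 56. ]), array([-0.0017,  0.0004,  0.0001])) [ 0.5 -0.5 -0.5]
side roller x,slope,z [ 7.4351e+01 -1.3000e-02  5.9138e+01] Y [-31.9  51.2] 168
scene roller x,slope,z [ 7.4457e+01 -2.0000e-03  5.9097e+01] Y [-49.1  39.4] 569
```

View pics/sd7.png

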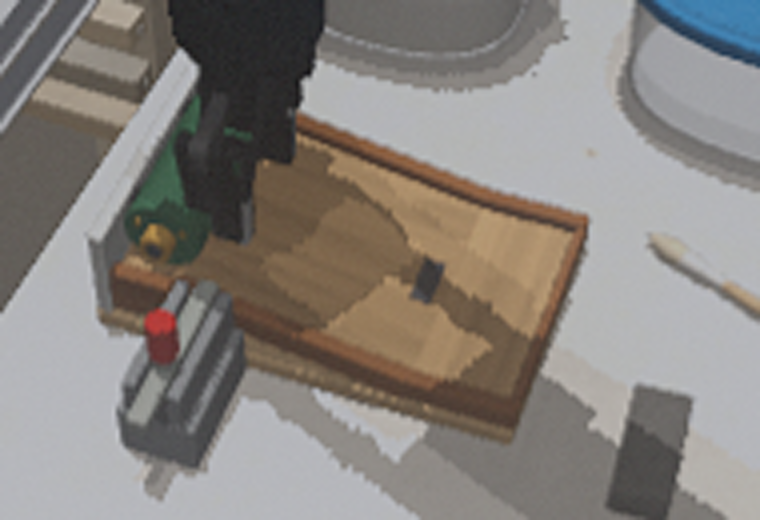

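View pics/sc7.png

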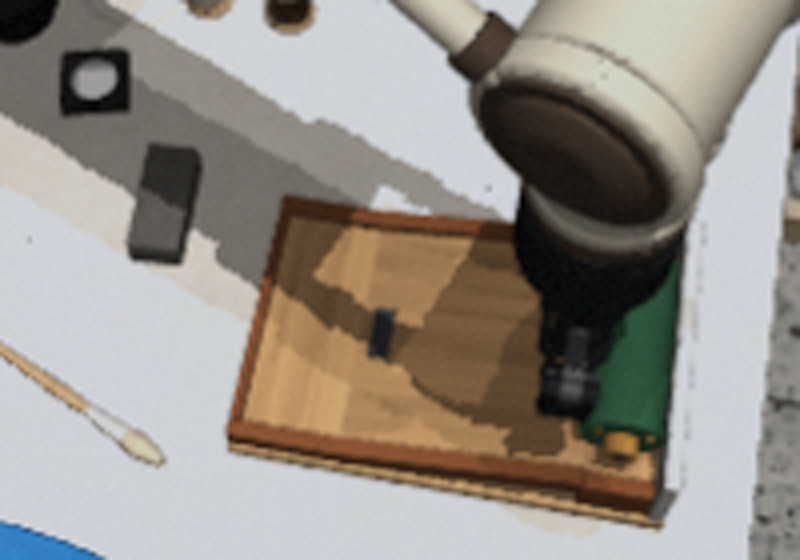

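>>> arm_command(
  travel=[
    [0,0,-10],
    [0,0,-25],
    [-35,0,-25],
    [-75,0,-25],
    [-75,0,-25],
  ],
  twist=[
    [0,0,0],
    [0,0,0],
    [0,0,0],
    [0,0,0],
    [0,0,0],
  ],
)

```text
t: 8.63
eef_pos: [0.6027, -0.098, 0.1396]
tool_rot: [-0.395, 1.557, -0.358]
contact_force: [1.2, -0.8, 1.8]
gripper_width: 0.0557
```

>>> arm_command(
  travel=[
    [0,-40,-20],
    [0,-80,-40],
    [0,-80,-60],
    [0,-80,-60],
  ],
  twist=[
    [0,0,0],
    [0,0,0],
    [0,0,0],
    [0,0,0],
  ],
  hand=0,
)

```text
t: 8.97
eef_pos: [0.5382, -0.1806, 0.1305]
tool_rot: [3.061, 1.568, 3.095]
contact_force: [0.4, -0.1, 0.3]
gripper_width: 0.0075
```

```bash
python3 - <<'E'
from h import *
st(); roller('side','sd8'); roller('scene','sc8')
f=grab('wrist'); save('w8',f['img'])
for n in ('scene','side','wrist'):
    f=grab(n); A=np.linalg.inv(restT()); q=(f['P']@A[:3,:3].T+A[:3,3])*1000; img=f['img'].astype(int)
    m=(img[...,0]>100)&(img[...,1]<.4*img[...,0])&(img[...,2]<.4*img[...,0])&(abs(q[...,0]-40)<40)&(abs(q[...,1]-120)<50)&(q[...,2]>66)
    K=q[m]; print(n,len(K)); 
    if len(K): print(K.min(0).round(1),K.max(0).round(1),K.mean(0).round(1))
E
```

```text
8.9667 (array([-47.5, -81.8, 130.5]), array([-0.0055, -0.0024, -0.0002])) [ 0.4 -0.1  0.3]
side roller x,slope,z [ 7.4639e+01 -7.0000e-03  5.9155e+01] Y [-45.   50.6] 574
scene roller x,slope,z [7.5054e+01 1.1000e-02 5.8598e+01] Y [-49.2  47.7] 939
scene 29
[ 32.5 118.   91. ] [ 44.2 133.   96.1] [ 38.9 124.8  93.7]
side 28
[ 31.5 122.1  94.8] [ 44.2 134.3  98.8] [ 37.9 128.   96.9]
wrist 108
[ 32.7 118.5  91.7] [ 45.8 127.   95. ] [ 39.8 122.4  93.5]
```

View pics/sd8.png

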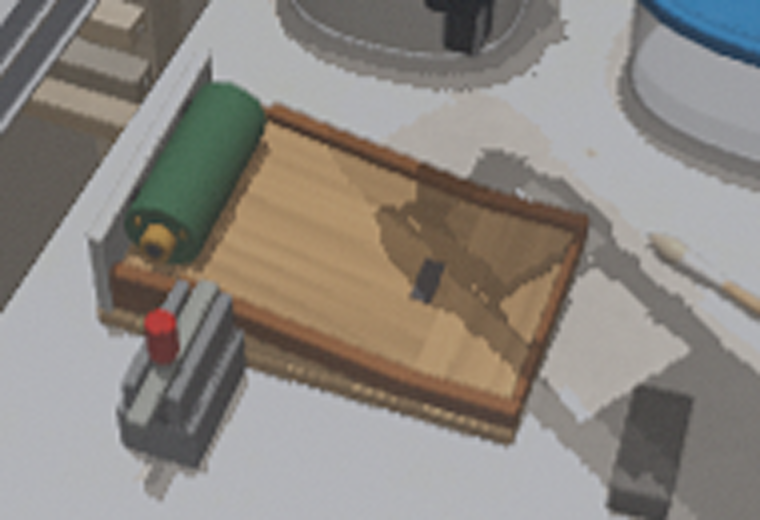

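View pics/sc8.png

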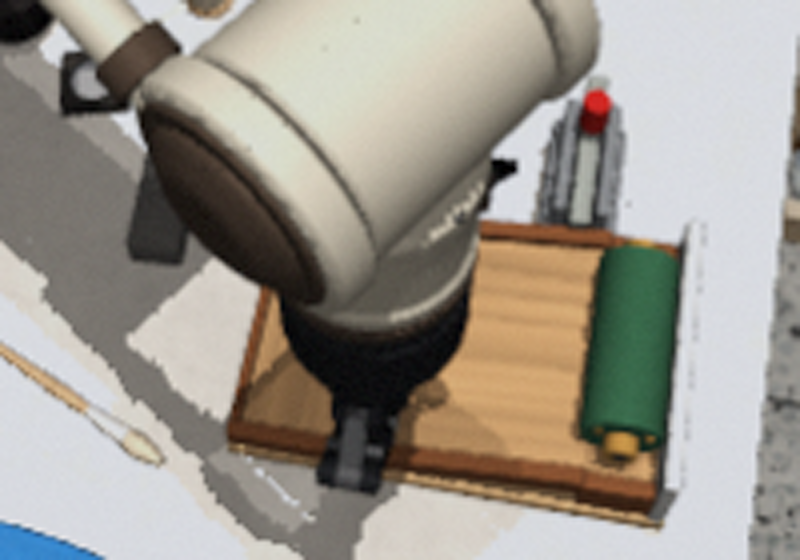

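View pics/w8.png

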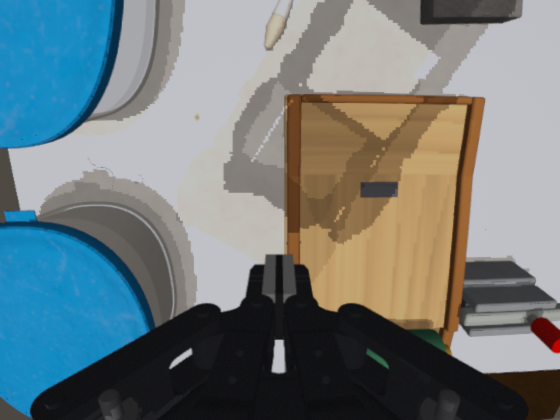

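>>> arm_command(
  travel=[
    [-20,40,10],
    [-20,80,25],
    [-20,120,40],
    [-20,160,55],
    [-20,195,70],
  ],
  twist=[
    [0,0,0],
    [0,0,0],
    [0,0,0],
    [0,0,0],
    [0,0,0],
  ],
  hand=0,
)

```text
t: 9.68
eef_pos: [0.6035, 0.0187, 0.1513]
tool_rot: [-0.135, 1.57, -0.097]
contact_force: [0.1, -0.7, -0.1]
gripper_width: -0.0001
```

```bash
python3 - <<'E'
from h import *
st(); print(delta(goal([40,165,110])))
E
```

```text
9.6833 (array([ 25.4, 114.8, 151.3]), array([-0.0007,  0.0007,  0.0001])) [ 0.1 -0.7 -0.1]
(array([41.3, 50.2, 14.5]), array([-0.0007,  0.0007,  0.0001]))
```

>>> arm_command(
  travel=[
    [0,30,8],
    [0,51,14],
    [30,51,14],
    [50,51,14],
    [50,51,14],
  ],
  twist=[
    [0,0,0],
    [0,0,0],
    [0,0,0],
    [0,0,0],
    [0,0,0],
  ],
)

```text
t: 10.1
eef_pos: [0.6116, 0.0692, 0.0959]
tool_rot: [3.018, 1.562, 3.057]
contact_force: [-1.5, -0.1, -1.3]
gripper_width: 0.0001
```

```bash
python3 - <<'E'
from h import *
st()
f=grab('side'); save('sd9',cv2.resize(f['img'][100:250,180:380],None,fx=4,fy=4,interpolation=cv2.INTER_CUBIC))
f=grab('wrist'); save('w9',f['img'])
A=np.linalg.inv(restT()); q=(f['P']@A[:3,:3].T+A[:3,3])*1000; img=f['img'].astype(int)
m=(img[...,0]>100)&(img[...,1]<.4*img[...,0])&(img[...,2]<.4*img[...,0])&(abs(q[...,0]-40)<40)&(abs(q[...,1]-120)<50)&(q[...,2]>66)
K=q[m]; print(len(K)); 
if len(K): print(K.min(0).round(1),K.max(0).round(1),K.mean(0).round(1))
E
```

```text
10.1 (array([ 35.6, 164.9,  95.9]), array([ 0.0006, -0.0086, -0.0011])) [-1.5 -0.1 -1.3]
563
[ 32.6 119.7  92.2] [ 46.9 134.2  95.4] [ 39.4 126.9  93.8]
```

View pics/sd9.png

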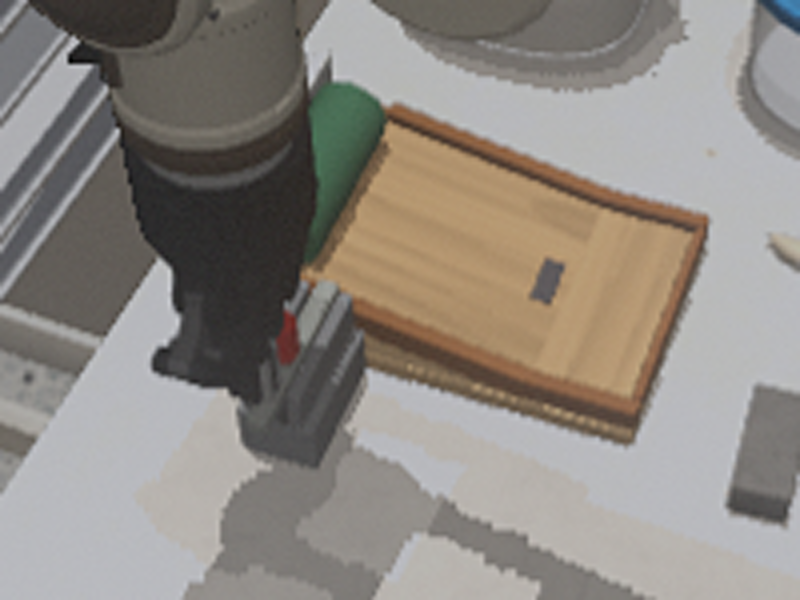

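View pics/w9.png

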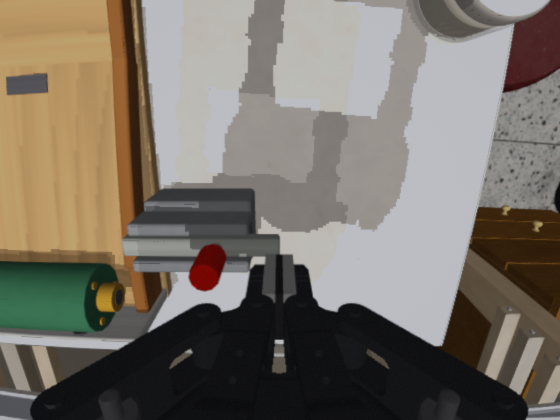

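>>> arm_command(
  travel=[
    [10,0,0],
    [16,0,0],
    [16,0,0],
  ],
  twist=[
    [0,0,0],
    [0,0,0],
    [0,0,0],
  ],
)

```text
t: 10.45
eef_pos: [0.6145, 0.0671, 0.0843]
tool_rot: [3.021, 1.57, 3.058]
contact_force: [-0.2, 0.3, -0.7]
gripper_width: 0.0005
```

```bash
python3 - <<'E'
from h import *
st(); print(monitor.observe()['gripper_width'])
E
```

```text
10.45 (array([ 38.3, 162.8,  84.3]), array([-0.0022, -0.001 , -0.0001])) [-0.2  0.3 -0.7]
0.0004767650344148678
```

>>> arm_command(
  travel=[
    [0,-5,1],
    [0,-10,1.5],
    [0,-15,1.5],
    [0,-20,1.5],
    [0,-25,1.5],
  ],
  twist=[
    [0,0,0],
    [0,0,0],
    [0,0,0],
    [0,0,0],
    [0,0,0],
  ],
)

```text
t: 10.87
eef_pos: [0.6178, 0.0419, 0.0856]
tool_rot: [0.21, 1.569, 0.247]
contact_force: [0.5, 1.8, 1.8]
gripper_width: -0.0
```

```bash
cat >> h.py <<'E'
def knob(n='wrist',show=None):
    f=grab(n); A=np.linalg.inv(restT()); q=(f['P']@A[:3,:3].T+A[:3,3])*1000; img=f['img'].astype(int)
    m=(img[...,0]>100)&(img[...,1]<.4*img[...,0])&(img[...,2]<.4*img[...,0])&(abs(q[...,0]-40)<40)&(abs(q[...,1]-110)<60)&(q[...,2]>66)
    K=q[m]; print('knob',n,len(K)); 
    if len(K): print(K.min(0).round(1),K.max(0).round(1),K.mean(0).round(1))
    if show: save(show,f['img'])
E
python3 - <<'E'
from h import *
st(); knob('wrist','w10'); knob('side'); knob('scene')
E
```

```text
10.8667 (array([ 40.7, 137.4,  85.6]), array([-0.0022,  0.0014, -0.0003])) [0.5 1.8 1.8]
knob wrist 669
[ 32.1 108.9  91.3] [ 46.7 122.6  95.5] [ 39.3 115.9  93.7]
knob side 2
[ 32.3 112.5  96.3] [ 33.5 115.2  96.9] [ 32.9 113.9  96.6]
knob scene 0
```

View pics/w10.png

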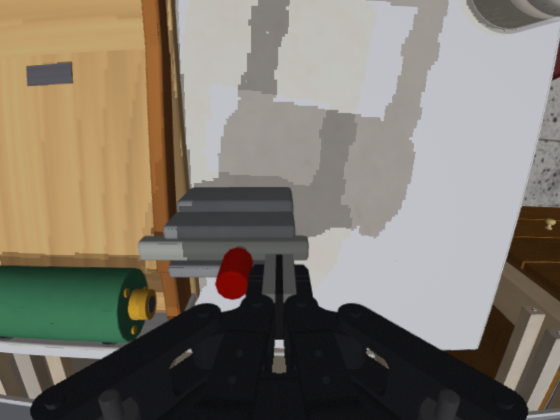

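>>> arm_command(
  travel=[
    [0,-5,0],
    [0,-10,0],
    [0,-15,0],
    [0,-20,0],
    [0,-25,0],
  ],
  twist=[
    [0,0,0],
    [0,0,0],
    [0,0,0],
    [0,0,0],
    [0,0,0],
  ],
)

```text
t: 11.43
eef_pos: [0.6182, 0.0169, 0.085]
tool_rot: [2.384, 1.571, 2.421]
contact_force: [-0.1, 1.3, 0.6]
gripper_width: -0.0002
```

>>> arm_command(
  travel=[
    [0,-4,0],
    [0,-8,0],
    [0,-11,0],
    [0,-12,0],
  ],
  twist=[
    [0,0,0],
    [0,0,0],
    [0,0,0],
    [0,0,0],
  ],
)

```text
t: 11.77
eef_pos: [0.6186, 0.0048, 0.0849]
tool_rot: [-2.403, 1.571, -2.366]
contact_force: [-0.2, 2.4, 1.3]
gripper_width: -0.0001
```

```bash
python3 - <<'E'
from h import *
st(); knob('wrist','w11'); roller('side','sd11')
E
```

```text
11.7667 (array([ 40.1, 100.3,  84.9]), array([-0.0022, -0.0001,  0.0001])) [-0.2  2.4  1.3]
knob wrist 727
[32.3 71.2 86.2] [ 47.9  86.7 106.6] [39.4 78.7 93.6]
side roller x,slope,z [ 7.472e+01 -2.200e-02  5.995e+01] Y [-47.  -10.4] 33
```

View pics/w11.png

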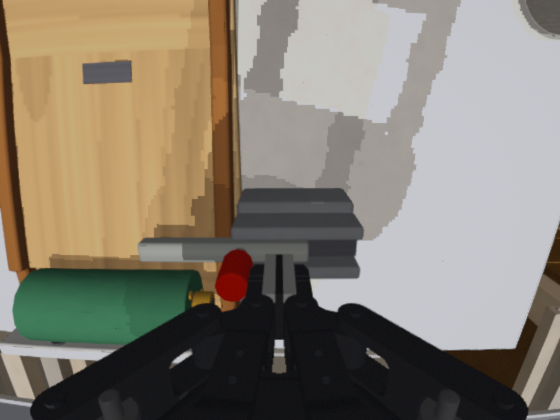

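>>> arm_command(
  travel=[
    [0,-1,0],
    [0,-2,0],
    [0,-3,0],
  ],
  twist=[
    [0,0,0],
    [0,0,0],
    [0,0,0],
  ],
)

```text
t: 12.12
eef_pos: [0.6187, 0.0026, 0.0849]
tool_rot: [2.177, 1.571, 2.215]
contact_force: [0.6, 1.7, -0.8]
gripper_width: 0.0
```

>>> arm_command(
  travel=[
    [0,-1,0],
    [0,-2,0],
  ],
  twist=[
    [0,0,0],
    [0,0,0],
  ],
)

```text
t: 12.28
eef_pos: [0.6187, 0.0019, 0.0849]
tool_rot: [1.633, 1.568, 1.67]
contact_force: [0.6, 8.7, 1.6]
gripper_width: 0.0001
```

```bash
python3 - <<'E'
from h import *
st(); knob('wrist','w12')
E
```

```text
12.2833 (array([40. , 97.4, 84.9]), array([-0.002 , -0.0002, -0.0028])) [0.6 8.7 1.6]
knob wrist 706
[32.4 68.8 91.8] [ 47.3  83.7 105.9] [39.3 76.  93.7]
```

>>> arm_command(
  travel=[
    [0,10,0],
    [0,25,0],
    [-20,30,0],
    [-60,30,0],
    [-90,30,0],
  ],
  twist=[
    [0,0,0],
    [0,0,0],
    [0,0,0],
    [0,0,0],
    [0,0,0],
  ],
)

```text
t: 12.75
eef_pos: [0.6172, 0.0319, 0.1762]
tool_rot: [-2.747, 1.57, -2.708]
contact_force: [0.3, -0.1, 0.7]
gripper_width: 0.0001
```

>>> arm_command(
  travel=[
    [-20,0,-40],
    [-20,0,-80],
    [-20,0,-120],
    [-20,0,-160],
    [-20,0,-160],
  ],
  twist=[
    [0,0,0],
    [0,0,0],
    [0,0,0],
    [0,0,0],
    [0,0,0],
  ],
)

```text
t: 13.17
eef_pos: [0.449, 0.0265, 0.1915]
tool_rot: [3.003, 1.561, 3.041]
contact_force: [0.6, -0.8, -2.0]
gripper_width: -0.0002
```

```bash
python3 - <<'E'
from h import *
st(); knob('wrist','w13'); knob('side'); knob('scene'); roller('side','sd13'); roller('scene','sc13')
E
```

```text
13.1667 (array([-128.6,  128.6,  191.5]), array([-0.0007, -0.0098, -0.0014])) [ 0.6 -0.8 -2. ]
knob wrist 0
knob side 34
[31.8 68.8 94.2] [45.8 85.1 99. ] [38.2 77.9 96.8]
knob scene 34
[32.4 68.7 88.7] [45.  81.2 95.7] [39.3 75.  93.4]
side roller x,slope,z [ 7.4733e+01 -3.0000e-03  5.9228e+01] Y [-45.   50.6] 578
scene roller x,slope,z [7.517e+01 1.300e-02 5.878e+01] Y [-49.1  47.5] 939
```

View pics/sd13.png

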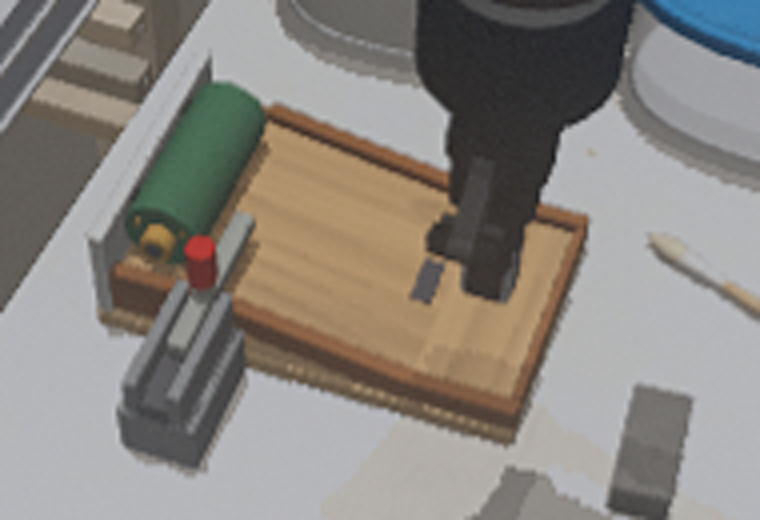

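View pics/sc13.png

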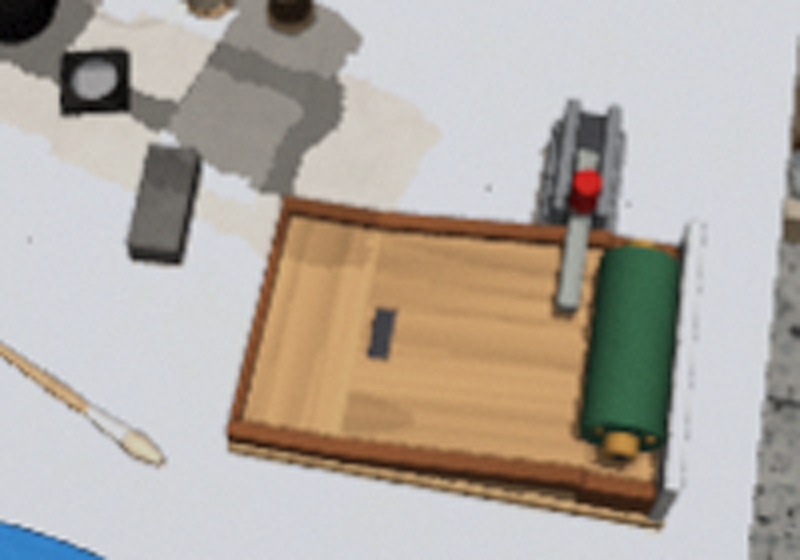

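>>> arm_command(
  travel=[
    [0,0,0],
    [0,0,0],
    [0,0,0],
    [0,0,0],
  ],
  twist=[
    [0,0,0],
    [0,0,0],
    [0,0,0],
    [0,0,0],
  ],
)

```text
t: 13.75
eef_pos: [0.4583, 0.0244, 0.1949]
tool_rot: [3.09, 1.571, 3.127]
contact_force: [0.4, -0.6, 0.1]
gripper_width: 0.0
```

```bash
python3 - <<'E'
from h import *
st(); job.sign_off()
E
```

```text
13.75 (array([-119.4,  126.1,  194.9]), array([-0.0018, -0.0002, -0.    ])) [ 0.4 -0.6  0.1]
the job is handed in; nothing more can be done
```

I pushed the roller up the ramp at about 40–50 mm/s with the spread fingertips, over the crest and into the pocket. I then slid the keeper across by its knob with closed fingers until the force rose to about 9 N at the end stop. The job was handed in at t ≈ 13.8 s.

**Roller:** The last fits from the two fixed cameras put its centre at rest x 74.7 and 75.2, z about 59, against a seat of x 75.5, z 60. Axis tilt was at most 0.013 rad, within the 0.06 limit.

**Keeper:** The two cameras put the knob at rest y 75 and 78, against 77 when fully closed. The bolt end shows below the roller in both pictures.

**Clearance:** The arm was well clear, about 190 mm above the bench, with no real contact force. I saw no bystander moved in the pictures, but I did not re-measure their positions.

**Disagreements:**
- The side camera read about 2.3 mm high in z.
- One scene-camera fit of the roller during the push gave an impossible height and was ignored.
- At the start the knob measured 5–6 mm short of its stated fully open position. Either the bolt was slightly closed or my measurement was off. Even so, that is under the 12 mm limit.

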